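# Put the tube offcut away and push the offcut drawer home

## Task

Tidy the square tube offcut away: lay it flat in the open drawer of the small bench-top case, let go of it, then push the drawer fully home until its catch snaps in and the front sits flush against the case. Leave the tin cup, the paint marker and the grinding disc as they are.

Things in the scene. Friction and masses are not known exactly. Their poses are not given: they have to be found in the camera images.
- drawer (a joint): How far the drawer is pulled out, in m: 0 is home (front flush against the case), 0.15 is fully out. It slides stiffly (about 1.5 N plus some drag) and stays where it is left. A sprung catch resists over the last stretch, about 17 mm to 6 mm from home, with about 8 to 10 N; if let go there the drawer springs back out to about 17 mm; pushed to less than about 6 mm it snaps home by itself and stays.
- drawer_front (a point): Centre of the outer face of the blue drawer front (189 mm wide, 58 mm high, 8 mm thick, upright); the point moves with the drawer and lies 95 mm above the bench, 32 mm below the front's top edge and 26 mm above its bottom edge. x: level, from the face into the case, the way the drawer is pushed home; y: level along the face; z: up. A 90 mm wide aluminium lip on the front's top edge juts out 7 mm.
- drawer_floor (a point): Centre of the drawer's inner floor, a tray 161 mm (x) by 160 mm (y) inside with thin 38 mm high walls (rear one 30 mm); moves with the drawer, 79 mm above the bench, 88.5 mm behind the outer face of the front. Axes as drawer_front.
- shelf_edge (a point): Middle of the lower front edge of the wooden shelf on top of the grey case; does not move in a run. The shelf is 200 mm wide and 15 mm thick, its underside 195 mm above the bench, and it overhangs the closed drawer's front face by 15 mm: no gripper standing upright fits under it, one leaning back by 30 to 45 degrees does. Axes as drawer_front. The case (on four 65 mm legs over a hose that lies on the bench and is up to about 55 mm high, 190 mm wide, 180 mm deep) is fixed.
- tube_centre (a point): Centre of the loose square tube offcut of blue-grey steel, 30 x 90 x 30 mm, lying flat on the bench (centre 15 mm up); its length is along its own y; 0.2 kg.
- cup_centre (a point): Centre of the open grey tin cup, 72 mm across, 102 mm high, standing loose on the case's shelf (top face 210 mm above the bench); a bystander.
- marker_centre (a point): Centre of the paint marker (black with a white band), 131 mm long (own y), 16 mm thick, lying on the bench; a bystander.
- disc_centre (a point): Centre of the brown grinding disc, 115 mm across, 10 mm thick, lying on the bench; a bystander.
- f_clamp_a: One of two fixed F-clamps on a fixed steel workpiece in the middle of the bench, obstacles about 200 mm high to keep clear of; the origin lies low on the clamp, near its middle.

How it is judged:
On the way, in this order (a step that is already met when the one before it is completed fails the run):
1. the tube lies flat in the drawer, let go, with the drawer still open (x of tube_centre in the frame of drawer_floor between -0.075 and 0.075 m and y of tube_centre in the frame of drawer_floor between -0.075 and 0.075 m and z of tube_centre in the frame of drawer_floor between 0.008 and 0.024 m and contact force between the fingers and tube below 0.05 N and value of joint drawer above 0.06 m), for 0.2 s.
2. the drawer is pushed home and its catch has snapped in (value of joint drawer below 0.004 m), for 0.3 s.
At the end, for the whole second after the job is handed in: The drawer is home on its catch (less than 4 mm out) with the tube lying flat on the drawer's floor (its centre 8 to 24 mm above the floor, within 75 mm of the floor's centre each way), at rest (x of tube_centre in the frame of drawer_floor between -0.075 and 0.075 m and y of tube_centre in the frame of drawer_floor between -0.075 and 0.075 m and z of tube_centre in the frame of drawer_floor between 0.008 and 0.024 m and value of joint drawer below 0.004 m and linear speed of tube below 0.02 m/s); the robot touches nothing.
It fails at once if the tin cup is shifted by more than 30 mm (distance of cup_centre from where it was at the start of the episode above 0.03 m).
It fails at once if the paint marker is shifted by more than 30 mm (distance of marker_centre from where it was at the start of the episode above 0.03 m).
It fails at once if the grinding disc is shifted by more than 30 mm (distance of disc_centre from where it was at the start of the episode above 0.03 m).
It also fails if it takes over 50 s, if anything falls off the work surface, if the arm or the gripper's body presses on something with over 40 N, if the wrist force passes 120 N, or if a joint passes its speed limit or range.

## Robot

A 7-joint arm with a two-finger parallel gripper is mounted at the origin on the work surface; the furniture and walls round the work are solid. World frame = base frame: x ahead of the robot, y to its left, z up, the work surface at z = 0. Lengths are in m, angles in rad, forces in N, time in s.
With the tool pointing down it reaches from about 0.4 to 0.875 m from the base axis. Payload 6.5 kg.
Tool frame: the origin (TCP) lies at the very end of the fingers, on their centre line; the grasp point (between the pads) lies bot.hold_point_z behind it (bot.hold_point_z is the distance from the TCP to the grasp point, in m); x points along the fingers, z is the direction in which the jaws open and shut, and the axes are right-handed (so a half turn about x gives the same grasp; the last joint's range is limited). The gripper opens to 85 mm and grips with 20 to 120 N. Pads are 22 mm wide; open, the fingers measure 114 mm over their backs; the gripper's body (76 mm by 85 mm) begins 54 mm behind the grasp point. The pads swing forward as they close: fully open they stand 13 mm farther back than shut.
Start: joints at [-0.754, 0.536, -0.004, 1.538, 0.003, 1.067, -0.071], TCP at [0.502, 0.413, 0.231] pointing down, gripper open.
Joint ranges: [-2.7, 2.7], [-0.37, 2.16], [-1.27, 1.26], [0.24, 2.4], [-1.31, 4.45], [0.19, 1.91], [-2.76, 2.76]. Speed limits (rad/s): [2.39, 2.39, 3.14, 3.14, 3.14, 3.14, 3.14].

## Interface

Orientations are given as [roll, pitch, yaw] about the fixed x, y, z axes, in that order (R = Rz(yaw) Ry(pitch) Rx(roll)).
In Python, from plant import bot, vision gives the robot as it stands.
- The arm moves only by the tool send_rows, never from a script. Its argument "plan" is a list that holds one entry, the list of rows, each a list of 7 numbers: the shift along the tool's x, y, z in mm, then the turn, a rotation vector about the tool's x, y, z in degrees, then the opening, from 0 (shut) to 1 (fully open). A call has 1 to 5 rows; each row shifts and turns the commanded pose from where the row before left it, along the tool's axes as they then stand; what a row does not reach is not made up. A row lasts 1/8 s, in which the tool goes at most 62.5 mm and 10.7 degrees, less where a joint would pass 70% of its speed; a pose out of reach is approached as far as the arm can. A call with a gripper value outside its range is refused whole. The fingers move at their own pace and stop on an object; "grip_force" is the grip in N (left out, the last holds). Time passes only in rows, so rows that do not move let the fingers close. It gives the time, the measured TCP pose, the force and the opening at its end, in the units of the state.
- bot.sense(): the state, without advancing time (a new reading comes with each control period).
- vision.read_camera(name): name is "side" or "top"; returns a dict with "img" (384x512x3 uint8, red, green, blue), "fx", "fy", "cx", "cy" (pixels), "R" (3x3) and "t" (3): a world point X has camera coordinates R X + t. Camera axes: x right, y down, z forward; pixel columns grow to the right and rows downward; lengths in m; the calibration is good to about 2 mm. A picture is of the moment at which its call begins. There is no depth.
- bot.sign_off(): hands the job in, once; it reports no verdict.
The state is a dict: "time": time; "joint_pos": joint angles; "qvel": joint speeds; "joint_efforts": joint torques, N m; "ee_pos": TCP position; "eef_rot": TCP orientation; "force": force on the tool from outside, world axes, zero at the start; "wrist_torque": the same for the moment, N m; "gripper_width": opening from 0.0 (shut) to 1.0 (fully open).
Only numpy, scipy, OpenCV 4.12 (cv2) and the standard library are available. Lean on these libraries where they do the work, as an engineer would, in place of code of your own. Each camera call takes 0.05 s, during which the arm holds its last target. There are 200 camera calls.

## Working session

There is one attempt and no reset: what is moved stays moved. The work goes in short steps, Python scripts to look and compute and a tool call to move; the robot and the scene stay as the last step left them, time stands still between calls to the robot, and variables do not carry over. Pictures are saved under pics/ and viewed, about 8 in all and at most 12, crops included, and the job is handed in when it is done.

Besides the shell and the picture viewer there is one more tool, called after "Request:" as name(argument=value, ...), one argument or row to a line, values as JSON. send_rows: Moves the arm, as the interface text tells. Its arguments: {"type":"object","properties":{"plan":{"type":"array"},"grip_force":{"type":"number"}},"required":["plan"]}

```bash
ls; mkdir -p pics
python3 - <<'E'
from plant import bot, vision
import cv2
for n in("side","top"):
    c=vision.read_camera(n); cv2.imwrite(f"pics/{n}0.png",c["img"][:,:,::-1])
    print(n,c["fx"],c["fy"],c["cx"],c["cy"],c["R"],c["t"])
print(bot.sense(),bot.hold_point_z)
E
```

```text
pics
side 429.90427215889065 429.90427215889065 257.147762474088 197.3618828825564 [[-0.9708593  -0.23947332 -0.00920526]
 [-0.123536    0.53300833 -0.837043  ]
 [ 0.20535595 -0.8115138  -0.54705967]] [0.55253057 0.22802861 1.35870441]
top 384.6996204837451 384.6996204837451 255.74410489548978 196.73196341279703 [[ 2.90048252e-02 -9.99573605e-01  3.36586190e-03]
 [-9.92175757e-01 -2.91989050e-02 -1.21386537e-01]
 [ 1.21433058e-01  1.81268700e-04 -9.92599607e-01]] [-0.05290846  0.56682801  1.55222772]
{'time': 0.1, 'joint_pos': array([-0.75419516,  0.53709467, -0.00443304,  1.53876753,  0.00260655,
        1.06733052, -0.07118431]), 'qvel': array([-5.05468279e-05, -1.95037032e-03, -1.85834932e-04, -4.10353893e-03,
       -9.83673787e-04,  1.04186814e-03,  4.49963145e-04]), 'joint_efforts': array([ 3.22786065e-03, -5.84570754e+01,  1.05231632e+00, -2.59777719e+01,
        1.26912238e-02,  4.58757713e-03,  5.62823209e-05]), 'ee_pos': array([0.5017055 , 0.41236143, 0.23050066]), 'eef_rot': array([-3.06226498,  1.56920195, -2.37418407]), 'force': array([ 0.29986456, -0.13415392,  0.51121318]), 'wrist_torque': array([ 0.00561713, -0.02419424, -0.03316211]), 'gripper_width': 1.0026267216226277} 0.0187
```

View pics/side0.png

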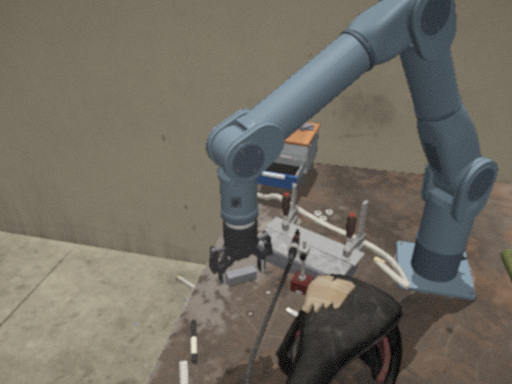

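View pics/top0.png

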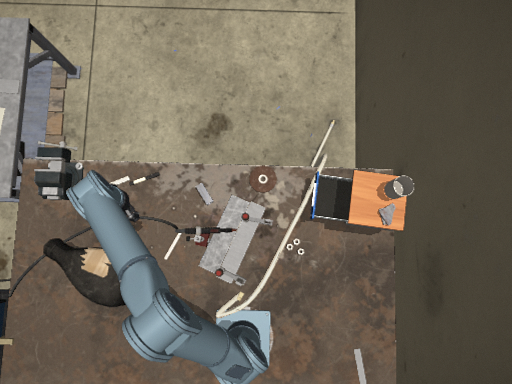

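The top view shows the tube at about (205,193), the disc at (262,179), the marker at (147,177), the open drawer with its blue front at u≈315, v 173–220, and the cup at (400,187). Next I'll zoom in on the tube and drawer.

Run:
```python
import cv2,numpy as np
t=cv2.imread("pics/top0.png");s=cv2.imread("pics/side0.png")
a=cv2.resize(t[155:235,185:420],None,fx=3.4,fy=3.4,interpolation=cv2.INTER_CUBIC)
b=cv2.resize(s[115:300,190:335],None,fx=1.7,fy=1.7,interpolation=cv2.INTER_CUBIC)
o=np.zeros((a.shape[0]+b.shape[0],a.shape[1],3),np.uint8);o[:a.shape[0]]=a;o[a.shape[0]:,:b.shape[1]]=b
c=cv2.resize(s[115:200,240:335],None,fx=3.6,fy=3.6,interpolation=cv2.INTER_CUBIC)
o[a.shape[0]:a.shape[0]+c.shape[0],300:300+c.shape[1]]=c[:,:]
cv2.imwrite("pics/z0.png",o);print(o.shape)
```

```text
(586, 799, 3)
```

View pics/z0.png

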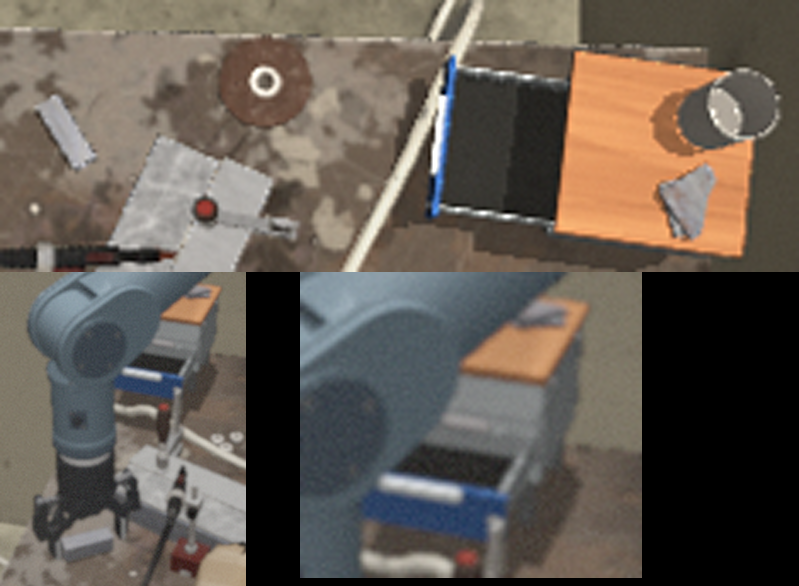

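The crop confirms the tube at about (204,194) and tilted roughly 30° from the image's vertical. It also shows the blue front running from (319,172) to (313,218), and the shelf front edge at u≈350–354. Next I'll measure these with masks.

```bash
cat > h.py <<'E'
from plant import bot, vision
import cv2, numpy as np
def ray(c,u,v,z):
    R,t=np.array(c["R"]),np.array(c["t"]); o=-R.T@t
    d=R.T@np.array([(u-c["cx"])/c["fx"],(v-c["cy"])/c["fy"],1]); return o+d*(z-o[2])/d[2]
def proj(c,X):
    p=np.array(c["R"])@np.array(X)+np.array(c["t"]); return c["fx"]*p[0]/p[2]+c["cx"],c["fy"]*p[1]/p[2]+c["cy"]
def mask(c,f,box):
    u0,v0,u1,v1=box; hsv=cv2.cvtColor(c["img"],cv2.COLOR_RGB2HSV).astype(int)
    m=np.zeros(hsv.shape[:2],np.uint8); m[v0:v1,u0:u1]=f(hsv,c["img"].astype(int))[v0:v1,u0:u1]; 
    n,l,s,_=cv2.connectedComponentsWithStats(m); k=1+np.argmax(s[1:,4]); return (l==k).astype(np.uint8)
def rect(m):
    ct=max(cv2.findContours(m,0,1)[0],key=cv2.contourArea); return cv2.boxPoints(cv2.minAreaRect(ct)),cv2.minAreaRect(ct)
E
python3 - <<'E'
from h import *
np.set_printoptions(precision=4,suppress=True)
c=vision.read_camera("top")
print(c["img"][185:204:2,194:216:2].reshape(-1,11,3).tolist())
o=mask(c,lambda h,i:(h[...,0]<20)&(h[...,1]>110)&(h[...,2]>120),(340,160,420,240))
b,r=rect(o); print("shelf",r)
for p in b: print(p,ray(c,*p,.21))
bl=mask(c,lambda h,i:(h[...,0]>100)&(h[...,0]<125)&(h[...,1]>130),(300,160,330,230))
b,r=rect(bl); print("blue",r)
for p in b: print(p,ray(c,*p,.127))
for v in range(170,222,6): print(v,np.where(bl[v])[0])
d=mask(c,lambda h,i:(h[...,0]<15)&(h[...,1]>70)&(h[...,2]<130),(240,160,280,200)); 
(u,v),_=cv2.minEnclosingCircle(max(cv2.findContours(d,0,1)[0],key=cv2.contourArea)); print("disc",u,v,_,ray(c,u,v,.01),ray(c,262.5,179,.01))
print("clamp head",ray(c,245,216,.2),ray(c,272,222,.2),"marker",ray(c,147,177,.01))
print("cup rim", ray(c,404,186,.312))
E
```

```text
[[[153, 140, 126], [152, 145, 136], [162, 157, 157], [168, 164, 163], [175, 173, 177], [109, 96, 88], [103, 88, 76], [135, 123, 112], [146, 137, 123], [131, 120, 108], [148, 136, 121]], [[137, 125, 110], [127, 122, 120], [172, 168, 167], [165, 163, 168], [174, 170, 168], [156, 154, 158], [134, 122, 109], [152, 136, 123], [145, 132, 120], [147, 135, 121], [151, 137, 123]], [[106, 91, 79], [70, 60, 50], [163, 161, 164], [162, 160, 163], [173, 172, 178], [177, 174, 177], [123, 118, 115], [151, 138, 124], [145, 134, 119], [151, 139, 124], [156, 143, 128]], [[111, 97, 82], [107, 94, 78], [112, 108, 107], [172, 171, 173], [166, 165, 168], [176, 173, 176], [172, 170, 176], [143, 132, 120], [145, 135, 122], [150, 137, 124], [154, 138, 123]], [[112, 96, 82], [108, 93, 79], [79, 68, 58], [156, 157, 159], [163, 160, 161], [176, 174, 175], [179, 177, 184], [147, 142, 138], [148, 138, 125], [150, 138, 124], [155, 143, 127]], [[107, 92, 79], [108, 90, 77], [110, 96, 81], [75, 67, 61], [166, 165, 172], [167, 164, 168], [182, 181, 188], [188, 185, 187], [146, 134, 123], [151, 136, 123], [153, 138, 1
[... 950 characters left out ...]
.6044  0.21  ]
[402.9782 230.6638] [ 0.4383 -0.5744  0.21  ]
blue ((314.8077087402344, 195.03848266601562), (3.1008684635162354, 46.51302719116211), 7.125016689300537)
[310.3846 217.9231] [ 0.4807 -0.2495  0.127 ]
[316.1539 171.7693] [ 0.6622 -0.27    0.127 ]
[319.2308 172.1539] [ 0.6611 -0.282   0.127 ]
[313.4615 218.3077] [ 0.4795 -0.2614  0.127 ]
170 []
176 [317 318]
182 [315 316 317]
188 [317]
194 [316]
200 [315]
206 [314 315]
212 [312 313 314]
218 [311 312]
disc 262.3099060058594 178.4338836669922 13.7794771194458 [ 0.6496 -0.0617  0.01  ] [ 0.6472 -0.0626  0.01  ]
clamp head [0.4755 0.001  0.2   ] [ 0.4564 -0.0986  0.2   ] marker [0.6414 0.4239 0.01  ]
cup rim [ 0.586  -0.5413  0.312 ]
```

```bash
cat >> h.py <<'E'
from scipy.spatial.transform import Rotation as Ro
def toolR(a,j):  # a: finger direction, j: jaw direction (made orthogonal)
    a=np.array(a,float);a/=np.linalg.norm(a);j=np.array(j,float);j-=a*(a@j);j/=np.linalg.norm(j)
    return np.c_[a,np.cross(j,a),j]
def go(p,Rt):  # rows to target: shift in current tool frame (mm), rotvec (deg)
    s=bot.sense();R0=Ro.from_euler("xyz",s["eef_rot"]).as_matrix()
    print("shift mm",np.round(1e3*R0.T@(np.array(p)-s["ee_pos"]),1),"rot deg",np.round(np.degrees(Ro.from_matrix(R0.T@Rt).as_rotvec()),1))
A=np.radians(-97.3);EX=np.array([np.cos(A),np.sin(A),0]);EY=np.array([-EX[1],EX[0],0])
E
python3 - <<'E'
from h import *
np.set_printoptions(precision=4,suppress=True)
c=vision.read_camera("top")
m=mask(c,lambda h,i:(i[...,0]-i[...,2]<9)&(i[...,0]>110),(190,178,220,210))
b,r=rect(m);print(r)
P=np.array([ray(c,*p,.03) for p in b]);print(P,P.mean(0))
print([np.linalg.norm(P[i]-P[i-1]) for i in range(4)])
s=vision.read_camera("side");print("side px",proj(s,[*P.mean(0)[:2],.03]))
L=max([P[1]-P[0],P[2]-P[1]],key=np.linalg.norm);L[2]=0;L/=np.linalg.norm(L);print("axis",L)
W=np.cross([0,0,1],L);R0=Ro.from_euler("xyz",bot.sense()["eef_rot"]).as_matrix();print(R0)
for sg in(1,-1): go([*P.mean(0)[:2],.12],toolR([0,0,-1],sg*W))
for sg in(1,-1):
  print("turn tube->drawer",np.degrees(Ro.from_matrix(toolR([0,0,-1],W).T@toolR([0,0,-1],sg*EY)).as_rotvec()))
E
```

```text
((204.19100952148438, 193.505615234375), (22.25995635986328, 7.843984603881836), 57.9946174621582)
[[0.6055 0.217  0.03  ]
 [0.6238 0.1902 0.03  ]
 [0.5464 0.1379 0.03  ]
 [0.5283 0.1646 0.03  ]] [0.576  0.1774 0.03  ]
[np.float64(0.09329211838852816), np.float64(0.032400090204686156), np.float64(0.0934212636310958), np.float64(0.03220933020417815)]
side px (np.float64(241.0039189980942), np.float64(271.2677252740585))
axis [-0.8285 -0.56    0.    ]
[[-0.0005 -0.635   0.7725]
 [-0.0005  0.7725  0.635 ]
 [-1.     -0.0001 -0.0007]]
shift mm [ 111.  -228.7  -92. ] rot deg [95.4 -0.   0. ]
shift mm [ 111.  -228.7  -92. ] rot deg [-84.6  -0.   -0. ]
turn tube->drawer [-48.6441   0.       0.    ]
turn tube->drawer [131.3559   0.       0.    ]
```

Request:
send_rows(
  plan=[
    [[0, -46, -18, 0, 0, 0, 1], [0, -46, -18, 0, 0, 0, 1], [0, -46, -18, 0, 0, 0, 1], [0, -46, -19, 0, 0, 0, 1], [0, -45, -19, 0, 0, 0, 1]],
  ],
  grip_force=40,
)

```text
time: 0.88
ee_pos: [0.5768, 0.1758, 0.2313]
eef_rot: [-0.708, 1.571, -0.02]
force: [0.6, 0.4, 0.0]
gripper_width: 1.001
```

Request:
send_rows(
  plan=[
    [[0, 0, 0, 10.6, 0, 0, 1], [0, 0, 0, 10.6, 0, 0, 1], [0, 0, 0, 10.6, 0, 0, 1], [0, 0, 0, 10.6, 0, 0, 1], [0, 0, 0, 10.6, 0, 0, 1]],
  ],
)

```text
time: 1.5
ee_pos: [0.5764, 0.1775, 0.2312]
eef_rot: [-2.658, 1.571, -2.901]
force: [-0.8, 0.7, -0.1]
gripper_width: 0.999
```

Request:
send_rows(
  plan=[
    [[0, 0, 0, 10.6, 0, 0, 1], [0, 0, 0, 10.6, 0, 0, 1], [0, 0, 0, 10.6, 0, 0, 1], [0, 0, 0, 10.6, 0, 0, 1], [0, 0, 0, 0, 0, 0, 1]],
  ],
)

```text
time: 2.12
ee_pos: [0.5764, 0.1776, 0.2312]
eef_rot: [-0.879, 1.57, -1.854]
force: [0.3, 0.5, 0.2]
gripper_width: 1.0
```

Run:
```python
from h import *
L=np.array([-.8285,-.56,0]);go([.576,.1775,.006],toolR([0,0,-1],np.cross([0,0,1],L)))
s=bot.sense();print(s["time"],s["joint_pos"],s["ee_pos"])
c=vision.read_camera("side");cv2.imwrite("pics/s1.png",cv2.resize(c["img"][200:330,170:330,::-1],None,fx=3,fy=3))
```

```text
shift mm [ 2.252e+02 -3.000e-01 -2.000e-01] rot deg [0.1 0.  0. ]
2.125 [-0.67506762  0.47908626  0.41413443  1.68786996 -0.2189214   1.02088676
 -1.16243925] [0.57635236 0.17758781 0.23117003]
```

View pics/s1.png

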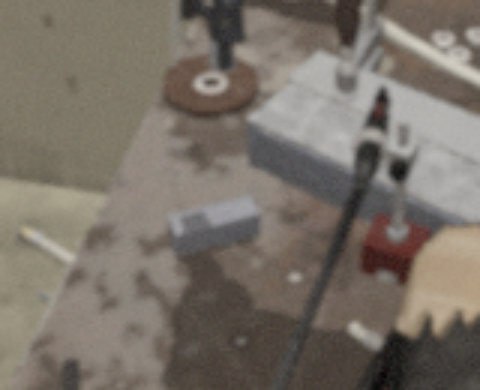

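The tube lies clear on the bench at crop (215,225), and the gripper is centred over it by the numbers. Now I'll descend, grasp and lift.

Request:
send_rows(
  plan=[
    [[50, 0, 0, 0, 0, 0, 1], [50, 0, 0, 0, 0, 0, 1], [50, 0, 0, 0, 0, 0, 1], [50, 0, 0, 0, 0, 0, 1], [23, 0, 0, 0, 0, 0, 1]],
  ],
)

```text
time: 2.8
ee_pos: [0.5746, 0.177, 0.0053]
eef_rot: [-1.973, 1.567, -2.946]
force: [0.3, 0.2, 0.6]
gripper_width: 1.0
```

Request:
send_rows(
  plan=[
    [[1, 0, 0, 0, 0, 0, 1], [0, 0, 0, 0, 0, 0, 0.3], [0, 0, 0, 0, 0, 0, 0], [0, 0, 0, 0, 0, 0, 0], [0, 0, 0, 0, 0, 0, 0]],
  ],
)

```text
time: 3.42
ee_pos: [0.5773, 0.1777, 0.0084]
eef_rot: [1.362, 1.569, 0.385]
force: [-1.8, -0.5, 7.7]
gripper_width: 0.346
```

Request:
send_rows(
  plan=[
    [[0, 0, 0, 0, 0, 0, 0], [0, 0, 0, 0, 0, 0, 0], [0, 0, 0, 0, 0, 0, 0]],
  ],
)

```text
time: 3.8
ee_pos: [0.5773, 0.1777, 0.0085]
eef_rot: [1.397, 1.569, 0.42]
force: [-0.6, -0.4, 7.0]
gripper_width: 0.346
```

Request:
send_rows(
  plan=[
    [[-20, 0, 0, 0, 0, 0, 0], [-60, 0, 0, 0, 0, 0, 0], [-60, 0, 0, 0, 0, 0, 0], [-60, 0, 0, 0, 0, 0, 0], [-60, 0, 0, 0, 0, 0, 0]],
  ],
)

```text
time: 4.42
ee_pos: [0.5757, 0.1771, 0.2702]
eef_rot: [2.083, 1.571, 1.106]
force: [1.4, 0.7, -2.7]
gripper_width: 0.342
```

Request:
send_rows(
  plan=[
    [[-30, 0, 0, -10, 0, 0, 0], [0, 0, 0, -10, 0, 0, 0], [0, 0, 0, -10, 0, 0, 0], [0, 0, 0, -10, 0, 0, 0], [0, 0, 0, -8.6, 0, 0, 0]],
  ],
)

```text
time: 5.05
ee_pos: [0.5758, 0.1769, 0.298]
eef_rot: [-2.021, 1.57, -2.145]
force: [0.2, -0.3, -2.6]
gripper_width: 0.342
```

Run:
```python
from h import *
# face centre from top view; tube target 64 mm behind face
F=np.array([.571,-.258,0]); T=F+.064*EX
print(T); go([*T[:2],.29],toolR([0,0,-1],EY)); s=bot.sense();print(s["time"],s["joint_pos"],s["ee_pos"],s["gripper_width"])
c=vision.read_camera("top")
# corroborate interior: rear/front/side edges
for n,p in dict(face_l=F+.0945*EY+[0,0,.127],face_r=F-.0945*EY+[0,0,.127],sh_l=F+.124*EX+.1*EY+[0,0,.21],sh_r=F+.124*EX-.1*EY+[0,0,.21]).items(): print(n,proj(c,p))
cv2.imwrite("pics/t2.png",cv2.resize(c["img"][120:260,180:420,::-1],None,fx=3,fy=3))
```

```text
[ 0.56286787 -0.32148124  0.        ]
shift mm [   8.2 -496.2   48.7] rot deg [ 0.2 -0.   0. ]
5.05 [-0.57152952  0.39804271  0.26888166  1.60835844 -0.11279431  1.15073245
 -0.40051034] [0.57583962 0.17692645 0.29803461] 0.3419025229582251
face_l (np.float64(316.1721221868094), np.float64(171.14118569467848))
face_r (np.float64(309.4668657690618), np.float64(218.78177832168828))
sh_l (np.float64(353.1404113856091), np.float64(170.6523352292108))
sh_r (np.float64(346.2503090345338), np.float64(224.11944675282763))
```

View pics/t2.png

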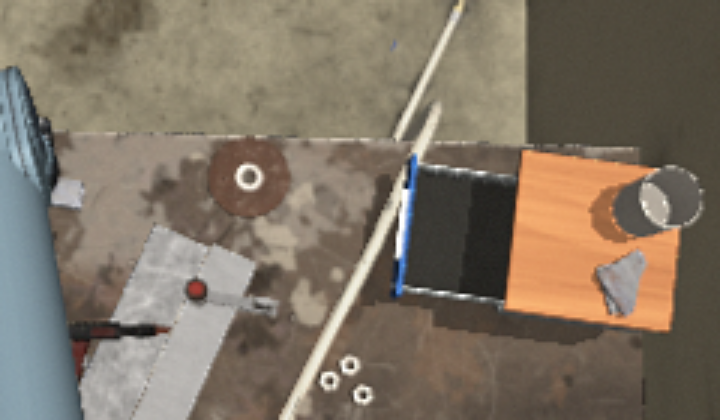

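The tube is held (opening 0.34) and out of sight under the arm. The drawer front and shelf edges match my estimates within 1–2 px. Now I'll carry it over the drawer.

Request:
send_rows(
  plan=[
    [[0, -50, 5, 0, 0, 0, 0], [0, -50, 5, 0, 0, 0, 0], [0, -50, 5, 0, 0, 0, 0], [0, -50, 5, 0, 0, 0, 0], [0, -50, 5, 0, 0, 0, 0]],
  ],
)

```text
time: 5.72
ee_pos: [0.5684, -0.0754, 0.298]
eef_rot: [0.495, 1.571, 0.363]
force: [0.0, 0.1, -2.1]
gripper_width: 0.344
```

Request:
send_rows(
  plan=[
    [[0, -50, 5, 0, 0, 0, 0], [0, -50, 5, 0, 0, 0, 0], [0, -50, 5, 0, 0, 0, 0], [0, -50, 5, 0, 0, 0, 0], [0, -46, 4, 0, 0, 0, 0]],
  ],
)

```text
time: 6.35
ee_pos: [0.5606, -0.3224, 0.298]
eef_rot: [-1.427, 1.571, -1.559]
force: [0.1, 0.2, -1.7]
gripper_width: 0.34
```

Request:
send_rows(
  plan=[
    [[0, 0, 0, 0, 0, 0, 0], [0, 0, 0, 0, 0, 0, 0]],
  ],
)

```text
time: 6.6
ee_pos: [0.5612, -0.32, 0.2975]
eef_rot: [1.802, 1.57, 1.672]
force: [0.0, 1.4, -2.6]
gripper_width: 0.343
```

Run:
```python
from h import *
go([.5629,-.3215,.0915],toolR([0,0,-1],EY)); s=bot.sense();print(s["time"],s["joint_pos"],s["ee_pos"],s["gripper_width"])
a=vision.read_camera("top");b=vision.read_camera("side")
A_=cv2.resize(a["img"][130:260,280:420,::-1],(560,520));B_=cv2.resize(b["img"][90:220,230:290+0,::-1],(240,520))
cv2.imwrite("pics/c3.png",np.hstack([A_,B_]))
```

```text
shift mm [206.   -1.4   1.9] rot deg [-0.2 -0.  -0.1]
6.6 [ 0.15958043  0.49645089  0.4263601   1.49451049 -0.21395576  1.19733515
  0.48866696] [ 0.5612243  -0.32000538  0.29749875] 0.34256855037931616
```

View pics/c3.png

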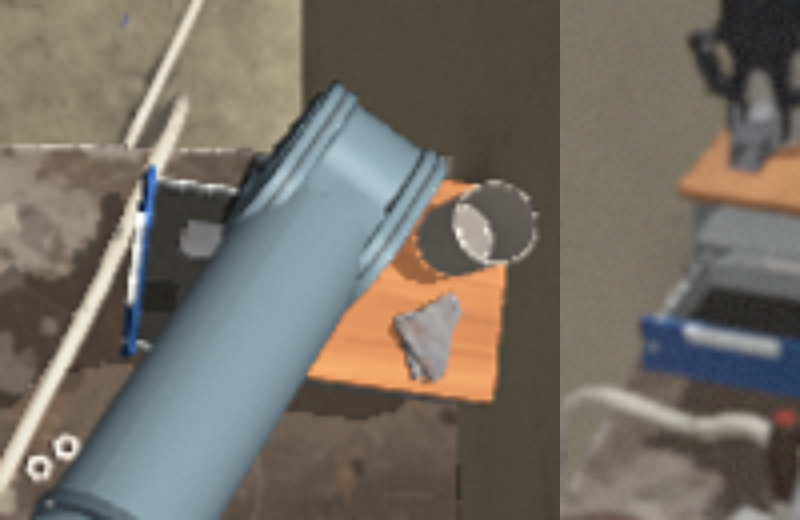

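The held tube shows in the side view at crop (750,150). It is over the open drawer, and in the top view the arm clears the cup. Now I'll lower it.

Request:
send_rows(
  plan=[
    [[40, -1, 2, 0, 0, 0, 0], [50, 0, 0, 0, 0, 0, 0], [50, 0, 0, 0, 0, 0, 0], [40, 0, 0, 0, 0, 0, 0], [10, 0, 0, 0, 0, 0, 0]],
  ],
)

```text
time: 7.32
ee_pos: [0.5621, -0.3194, 0.1049]
eef_rot: [2.664, 1.566, 2.537]
force: [0.8, 0.0, -2.3]
gripper_width: 0.341
```

Request:
send_rows(
  plan=[
    [[6, 0, 0, 0, 0, 0, 0], [5, 0, 0, 0, 0, 0, 0], [3, 0, 0, 0, 0, 0, 0], [0, 0, 0, 0, 0, 0, 0]],
  ],
)

```text
time: 7.82
ee_pos: [0.5635, -0.3221, 0.0938]
eef_rot: [-0.219, 1.57, -0.348]
force: [-0.5, 0.2, -3.0]
gripper_width: 0.338
```

Run:
```python
from h import *
go([.5629,-.3215,.0885],toolR([0,0,-1],EY)); s=bot.sense();print(s["time"],s["ee_pos"],s["force"],s["wrist_torque"],s["gripper_width"])
a=vision.read_camera("top");b=vision.read_camera("side")
A_=cv2.resize(a["img"][130:260,280:400,::-1],(480,520));B_=cv2.resize(b["img"][110:214,240:304,::-1],(320,520))
cv2.imwrite("pics/c4.png",np.hstack([A_,B_]))
```

```text
shift mm [ 5.3  0.5 -0.6] rot deg [-0.1  0.   0. ]
7.825 [ 0.56345634 -0.32212535  0.09377453] [-0.46277687  0.20449016 -3.00454284] [ 0.03237398 -0.05853849  0.05245761] 0.3381026343134807
```

View pics/c4.png

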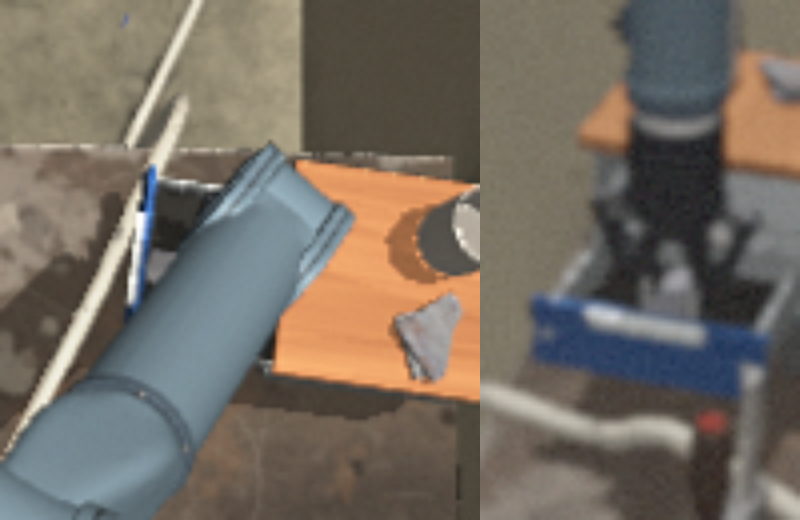

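The tube is inside the drawer, between the fingers and behind the front, at crop (665,290). The drawer hasn't moved and no contact force shows. Next I'll lower the last few millimetres and let go.

Request:
send_rows(
  plan=[
    [[3, 0, 0, 0, 0, 0, 0], [3, 0, 0, 0, 0, 0, 0], [0, 0, 0, 0, 0, 0, 0]],
  ],
)

```text
time: 8.3
ee_pos: [0.5632, -0.3222, 0.0875]
eef_rot: [-0.986, 1.571, -1.115]
force: [-0.7, -0.6, -0.0]
gripper_width: 0.345
```

Request:
send_rows(
  plan=[
    [[0, 0, 0, 0, 0, 0, 0.45], [0, 0, 0, 0, 0, 0, 0.6], [0, 0, 0, 0, 0, 0, 0.75], [0, 0, 0, 0, 0, 0, 0.75], [0, 0, 0, 0, 0, 0, 0.75]],
  ],
)

```text
time: 8.93
ee_pos: [0.5633, -0.322, 0.0873]
eef_rot: [0.276, 1.571, 0.147]
force: [-0.2, 0.3, -0.2]
gripper_width: 0.747
```

Request:
send_rows(
  plan=[
    [[-15, 0, 0, 0, 0, 0, 0.75], [-40, 0, 0, 0, 0, 0, 0.75], [-50, 0, 0, 0, 0, 0, 0.75], [-50, 0, 0, 0, 0, 0, 0.75], [-30, 0, 0, 0, 0, 0, 0.75]],
  ],
)

```text
time: 9.55
ee_pos: [0.5639, -0.3229, 0.2766]
eef_rot: [-0.337, 1.566, -0.466]
force: [-0.2, 0.1, -0.2]
gripper_width: 0.754
```

Request:
send_rows(
  plan=[
    [[0, 50, 0, 0, 0, 0, 0.5], [0, 50, 0, 0, 0, 0, 0.2], [0, 50, 0, 0, 0, 0, 0], [0, 0, 0, 0, 0, -5, 0], [0, 0, 0, 0, 0, -5, 0]],
  ],
)

```text
time: 10.18
ee_pos: [0.5827, -0.1731, 0.2738]
eef_rot: [-1.56, 1.394, -1.689]
force: [-0.3, -0.6, -0.8]
gripper_width: 0.002
```

Request:
send_rows(
  plan=[
    [[0, 0, 0, 0, 0, -7.5, 0], [0, 0, 0, 0, 0, -7.5, 0], [0, 0, 0, 0, 0, -7.5, 0], [0, 0, 0, 0, 0, -7.5, 0], [0, 0, 0, 0, 0, 0, 0]],
  ],
)

```text
time: 10.8
ee_pos: [0.5831, -0.17, 0.2712]
eef_rot: [-1.574, 0.873, -1.697]
force: [-0.7, 0.0, -0.6]
gripper_width: 0.0
```

Run:
```python
from h import *
F=np.array([.571,-.261,0]);a=np.sin(np.radians(40))*EX-[0,0,np.cos(np.radians(40))]
R=toolR(a,EY);P=F-.07*EX+[0,0,.088];go(P,R)
s=bot.sense();print(s["time"],s["ee_pos"],s["joint_pos"],s["force"]);print("EX in tool",R.T@EX,"up in tool",R.T@[0,0,1])
a=vision.read_camera("top");b=vision.read_camera("side")
A_=cv2.resize(a["img"][130:260,270:390,::-1],(480,520));B_=cv2.resize(b["img"][110:214,240:304,::-1],(320,520))
cv2.imwrite("pics/c5.png",np.hstack([A_,B_]))
```

```text
shift mm [ 1.544e+02  1.010e+02 -1.000e-01] rot deg [ 0.2  0.  -0. ]
10.8 [ 0.58311139 -0.17001787  0.27124595] [-0.58217832  0.58228047  0.62321533  1.70741047  0.40945252  1.09417074
 -0.36316448] [-0.72357673  0.0088197  -0.6056503 ]
EX in tool [ 6.42787610e-01 -7.66044443e-01  6.94364080e-18] up in tool [-7.66044443e-01 -6.42787610e-01 -6.73513417e-18]
```

View pics/c5.png

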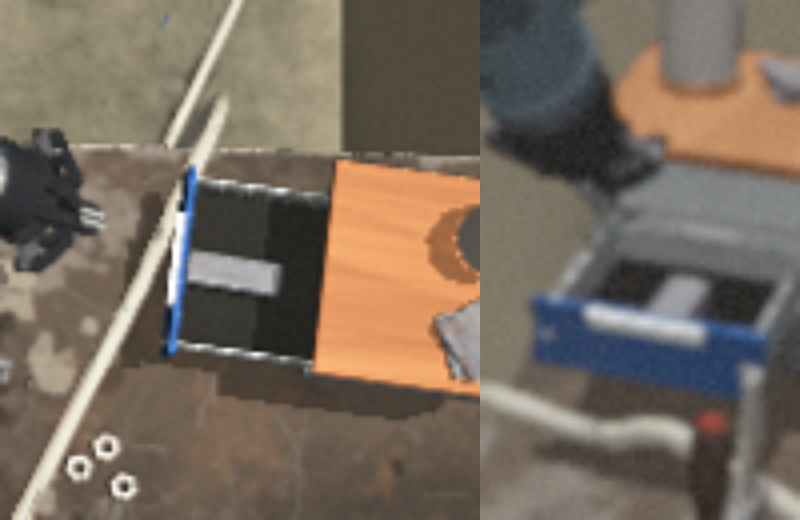

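The tube lies flat in the drawer, at crop (235,273) in the top view, with the drawer still open. The gripper is leaning 40° with its fingers shut. Next I'll go down in front of the drawer and push.

Request:
send_rows(
  plan=[
    [[38, 25, 0, 0, 0, 0, 0], [38, 25, 0, 0, 0, 0, 0], [38, 25, 0, 0, 0, 0, 0], [40, 26, 0, 0, 0, 0, 0], [0, 0, 0, 0, 0, 0, 0]],
  ],
)

```text
time: 11.52
ee_pos: [0.5775, -0.1967, 0.0882]
eef_rot: [-1.577, 0.872, -1.708]
force: [-0.4, 0.1, 0.7]
gripper_width: 0.001
```

Request:
send_rows(
  plan=[
    [[13, -15, 0, 0, 0, 0, 0], [10, -11, 0, 0, 0, 0, 0], [6, -7, 0, 0, 0, 0, 0], [6, -8, 0, 0, 0, 0, 0], [6, -8, 0, 0, 0, 0, 0]],
  ],
)

```text
time: 12.15
ee_pos: [0.5716, -0.2585, 0.0897]
eef_rot: [-1.57, 0.873, -1.699]
force: [-1.0, -0.7, 0.1]
gripper_width: -0.004
```

Request:
send_rows(
  plan=[
    [[6, -8, 0, 0, 0, 0, 0], [7, -8, 0, 0, 0, 0, 0], [6, -8, 0, 0, 0, 0, 0], [7, -8, 0, 0, 0, 0, 0], [6, -8, 0, 0, 0, 0, 0]],
  ],
)

```text
time: 12.78
ee_pos: [0.5652, -0.3093, 0.0905]
eef_rot: [-1.57, 0.873, -1.699]
force: [1.2, 4.1, -1.4]
gripper_width: 0.002
```

Run:
```python
from h import *
s=bot.sense();F=np.array([.571,-.261,.088]);Fc=np.array([.558,-.396,.088])
print(s["time"],s["ee_pos"],s["joint_pos"],s["force"]);print("along/lateral to closed face",(Fc-s["ee_pos"])@EX,(Fc-s["ee_pos"])@EY)
a=vision.read_camera("top");b=vision.read_camera("side")
A_=cv2.resize(a["img"][130:260,270:390,::-1],(480,520));B_=cv2.resize(b["img"][110:214,240:304,::-1],(320,520))
cv2.imwrite("pics/c6.png",np.hstack([A_,B_]))
```

```text
12.775 [ 0.56518265 -0.30925762  0.09051709] [-0.33724286  0.85759938  0.60053638  1.81083914  0.43446712  0.6442505
 -0.39669638] [ 1.17916506  4.11496965 -1.38327354]
along/lateral to closed face 0.08695194064183948 0.0038974597112637487
```

View pics/c6.png

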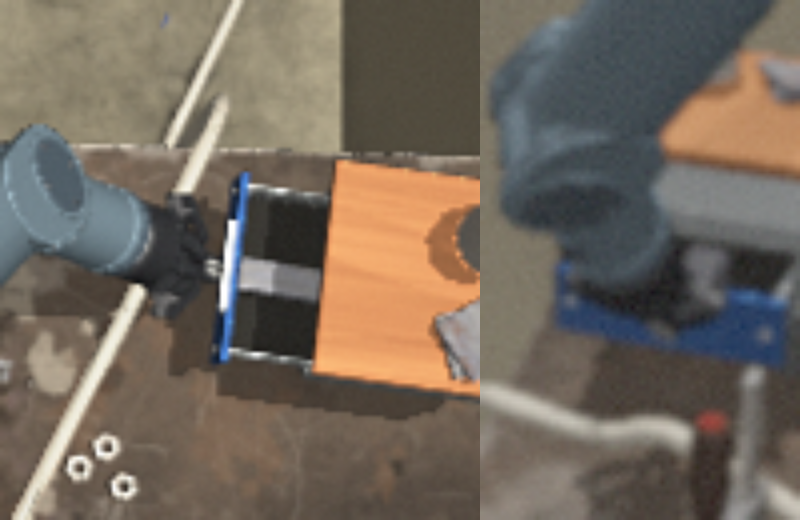

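The drawer is moving in with the tube inside. The front is now at crop u≈230, and push force is about 4 N. I'll keep pushing.

Request:
send_rows(
  plan=[
    [[6, -8, 0, 0, 0, 0, 0], [7, -8, 0, 0, 0, 0, 0], [7, -8, 0, 0, 0, 0, 0], [7, -8, 0, 0, 0, 0, 0], [7, -8, 0, 0, 0, 0, 0]],
  ],
)

```text
time: 13.5
ee_pos: [0.5583, -0.3619, 0.0907]
eef_rot: [-1.57, 0.872, -1.699]
force: [0.3, 2.8, 2.3]
gripper_width: -0.001
```

Request:
send_rows(
  plan=[
    [[7, -8, 0, 0, 0, 0, 0], [5, -6, 0, 0, 0, 0, 0], [4, -5, 0, 0, 0, 0, 0], [4, -5, 0, 0, 0, 0, 0]],
  ],
)

```text
time: 14.0
ee_pos: [0.5547, -0.3919, 0.0904]
eef_rot: [-1.57, 0.873, -1.698]
force: [1.2, -0.6, 0.1]
gripper_width: 0.0
```

Run:
```python
from h import *
s=bot.sense();Fc=np.array([.558,-.396,.088])
print(s["time"],s["ee_pos"],s["joint_pos"],s["force"]);print((Fc-s["ee_pos"])@EX,(Fc-s["ee_pos"])@EY)
a=vision.read_camera("top")
bl=mask(a,lambda h,i:(h[...,0]>100)&(h[...,0]<125)&(h[...,1]>130),(310,165,360,230))
for v in range(172,226,4): print(v,np.where(bl[v])[0])
cc=Fc+[0,0,.039];print("closed outer top corners px",[proj(a,cc+k*.0945*EY) for k in(1,-1)])
```

```text
14.0 [ 0.55472288 -0.39192759  0.09037778] [-0.19962235  0.86995901  0.60780931  1.78812775  0.4640756   0.56842628
 -0.31198915] [ 1.17915048 -0.6303528   0.14848209]
0.003622994531520788 0.0037680167337712234
172 []
176 []
180 []
184 []
188 []
192 []
196 []
200 []
204 []
208 [345]
212 [345 346 347 348]
216 [345 346 347]
220 [346 347]
224 []
closed outer top corners px [(np.float64(351.3943544186309), np.float64(175.4402163234004)), (np.float64(345.2226121842183), np.float64(223.19834651718045))]
```

The contact force has dropped to zero, so it may have snapped home. I'll press a few more millimetres to feel for a hard stop.

Request:
send_rows(
  plan=[
    [[2, -2, 0, 0, 0, 0, 0], [2, -2, 0, 0, 0, 0, 0], [0, 0, 0, 0, 0, 0, 0]],
  ],
)

```text
time: 14.42
ee_pos: [0.554, -0.3946, 0.0891]
eef_rot: [-1.572, 0.876, -1.699]
force: [-2.0, 15.0, 8.1]
gripper_width: 0.004
```

Request:
send_rows(
  plan=[
    [[2, -2, 0, 0, 0, 0, 0], [0, 0, 0, 0, 0, 0, 0]],
  ],
)

```text
time: 14.68
ee_pos: [0.5546, -0.3948, 0.0881]
eef_rot: [-1.572, 0.878, -1.698]
force: [-4.0, 24.5, 13.7]
gripper_width: -0.0
```

The arm meets a hard stop: 24 N with no travel, well above the catch force. I'll retreat and check.

Request:
send_rows(
  plan=[
    [[-10, 11, 0, 0, 0, 0, 0], [-32, 38, 0, 0, 0, 0, 0], [-32, 38, 0, 0, 0, 0, 0], [-32, 38, 0, 0, 0, 0, 0], [-40, 0, 0, 0, 0, 0, 0]],
  ],
)

```text
time: 15.3
ee_pos: [0.5769, -0.2086, 0.1193]
eef_rot: [-1.578, 0.873, -1.701]
force: [0.9, -0.3, 0.0]
gripper_width: -0.002
```

Request:
send_rows(
  plan=[
    [[-50, 0, 0, 0, 0, 0, 0], [-50, 0, 0, 0, 0, 0, 0], [0, 0, 0, 0, 0, 0, 0], [0, 0, 0, 0, 0, 0, 0]],
  ],
)

```text
time: 15.8
ee_pos: [0.5848, -0.1495, 0.1973]
eef_rot: [-1.572, 0.872, -1.702]
force: [-0.1, 0.2, -0.5]
gripper_width: -0.001
```

Run:
```python
from h import *
s=bot.sense();print(s["time"],s["ee_pos"],s["force"],abs(s["qvel"]).max())
a=vision.read_camera("top");b=vision.read_camera("side")
bl=mask(a,lambda h,i:(h[...,0]>100)&(h[...,0]<125)&(h[...,1]>130),(310,165,360,230))
print([(v,np.where(bl[v])[0]) for v in range(172,226,6)])
A_=cv2.resize(a["img"][130:260,270:420,::-1],(480,416));B_=cv2.resize(b["img"][110:214,240:320,::-1],(320,416))
cv2.imwrite("pics/c7.png",np.hstack([A_,B_]))
```

```text
15.8 [ 0.58475055 -0.14951688  0.19734771] [-0.07617834  0.20707028 -0.51349284] 0.014474562318538234
[(172, array([], dtype=int64)), (178, array([350, 351])), (184, array([349, 350])), (190, array([], dtype=int64)), (196, array([], dtype=int64)), (202, array([], dtype=int64)), (208, array([], dtype=int64)), (214, array([], dtype=int64)), (220, array([], dtype=int64))]
```

View pics/c7.png

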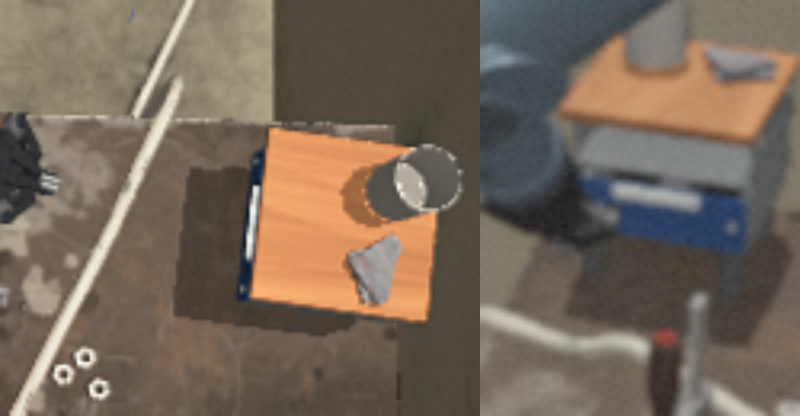

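The picture shows the front flush under the shelf. Its outer top corners, at (351,178) and (345,223), match the predicted home position; at 17 mm out they would sit about 4 px further left. The cup is in place and the arm is clear, so I'm handing in.

```bash
python3 -c "
from plant import bot
print(bot.sign_off())"
```

```text
the job is handed in; nothing more can be done
None
```

The tube offcut is in the drawer, the drawer is pushed home, and I handed the job in at about 15.9 s.

**What I did:** I gripped the tube, laid it flat lengthwise in the open drawer and let go. I then pushed the front home with shut fingers leaning 40°.

**Last checks:**
- **Tube:** The picture taken before closing showed it flat on the floor, near the middle, slightly towards the front. It can't be seen now that the drawer is shut.
- **Drawer:** The push force fell to zero and then met a hard stop of about 25 N with no further travel, well above the catch force. After I backed off, the front's corners were within about 1 px of the predicted home position, roughly 4 mm, so the picture alone does not prove the 4 mm limit.
- **Bystanders:** The cup looked unmoved in the last picture. The arm never worked close to the disc or the marker, but I did not measure either of them again at the end.
- **Arm:** It stands clear, with no contact force reading.

No check failed. My first estimate of the open drawer's front face was 3–4 mm too far out, and I corrected it before the push.

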